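# Pick out the heavier pattern weight

## Task

Fold both half-raised flaps of the small carton back to the outside, well past upright, and then lift the two look-alike pattern weights from it in turn to feel which is heavier, standing a weight back in the carton before taking the other. The lighter one stays upright in the carton; finish while holding the heavier one by its knob, upright and still, about a hand's breadth above the middle of the cork mat: do not put it down or let go. Do not knock or shift the tin or the spool.

Things in the scene. Friction and masses are not known exactly. Their poses are not given: they have to be found in the camera images.
- carton: open-topped cardboard box, fixed to the bench: outside 210 mm along its own x, 150 mm along its own y, 80 mm tall; walls and floor 4 mm. Origin at the centre of its underside, on the bench; z up. Its long sides (at y = +75 and -75 mm) carry the two flaps. It may be on the left or the right of the bench, turned by up to 0.3 rad
- flap_left (a joint): angle of the carton's left flap, hinged along the carton's +y rim: 0 shut flat over the carton, 1.57 upright, 2.95 (its stop) nearly flat out to the outside. It starts half raised (0.85 to 1.25), stays where it is left, and yields to a push of under 2 N. Folded back means past 2.0
- flap_left_edge (a point): middle of the free edge of the left flap. The flap is a cardboard panel 204 mm long (along carton x), 62 mm from hinge to free edge, 4 mm thick; its hinge line runs along carton x at carton y = +75 mm, 83 mm above the bench
- flap_right (a joint): angle of the carton's right flap, hinged along the carton's -y rim: 0 shut flat over the carton, 1.57 upright, 2.95 (its stop) nearly flat out to the outside. It starts half raised (0.85 to 1.25), stays where it is left, and yields to a push of under 2 N. Folded back means past 2.0
- flap_right_edge (a point): middle of the free edge of the right flap. The flap is a cardboard panel 204 mm long (along carton x), 62 mm from hinge to free edge, 4 mm thick; its hinge line runs along carton x at carton y = -75 mm, 83 mm above the bench
- weight_1_mid (a point): steel pattern weight, upright in the carton; this point is its centre, 35 mm above its underside, z up its axis. Foot 50 mm across, 24 mm tall; above it a knob 26 mm across from 28 to 66 mm up; 70 mm tall in all. Grip the knob 45 to 58 mm above the underside. Its mass is between 0.2 and 0.55 kg
- weight_2_mid (a point): the other weight, the same in shape and look, beside it along carton x (centres about 100 mm apart); this point is likewise its centre. One of the two, now this, now that, is the heavier by 0.07 to 0.27 kg; it cannot be seen
- mat: square cork mat, 160 by 160 mm, 6 mm thick, fixed flat on the bench on the other side from the carton. Origin at the centre of its underside
- wax_tin: flat aluminium tin, 60 mm across, 28 mm tall, between the carton and the mat; origin at the centre of its underside. Not to be disturbed
- spool: small wooden spool, 38 mm across, 40 mm tall, between the carton and the mat, farther out than the tin; origin at the centre of its underside. Not to be disturbed
Things that resemble listed ones, but are neither listed nor needed, are in the scene too. Leave any green or purple look-alike of the part that bears weight_2_mid alone.

How it is judged:
By the outcome, as a careful person would: the job done as asked, in the order asked, and still so for the second after the job is handed in, while the arm keeps its last pose, push and grip.
It also fails if it takes over 72 s, if anything falls off the work surface, if the arm or the gripper's body presses on something with over 40 N, if the wrist force passes 120 N, or if a joint passes its speed limit or range.

## Robot

A 7-joint arm with a two-finger parallel gripper is mounted at the origin on the work surface. World frame = base frame: x ahead of the robot, y to its left, z up, the work surface at z = 0. Lengths are in m, angles in degrees, forces in N, time in s.
With the tool pointing down it reaches from about 0.425 to 0.875 m from the base axis. Payload 4.7 kg.
Tool frame: the origin (TCP) lies midway between the tips of the shut fingers; the grasp point (between the pads) lies pinch_z behind it (pinch_z is the distance from the TCP to the grasp point, in m); y points along the fingers, z is the direction in which the jaws open and shut, and the axes are right-handed (so a half turn about y gives the same grasp; the last joint's range is limited). The gripper opens to 85 mm and grips with 20 to 120 N. Pads are 22 mm wide; open, the fingers measure 114 mm over their backs; the gripper's body (76 mm by 85 mm) begins 54 mm behind the grasp point. The pads swing forward as they close: fully open they stand 13 mm farther back than shut.
Start: joints at [67.729, 18.392, -4.016, 83.108, 1.295, 78.541, -3.26], TCP at [0.255, -0.598, 0.231] pointing down, gripper open.
Joint ranges: [-163.93, 163.93], [-17.29, 119.83], [-79.2, 71.16], [3.27, 140.29], [-89.18, 269.18], [5.43, 117.66], [-154.24, 154.24]. Speed limits (degrees/s): [147.25, 147.25, 180, 180, 180, 180, 180].

## Interface

Orientations are given as [roll, pitch, yaw] about the fixed x, y, z axes, in that order (R = Rz(yaw) Ry(pitch) Rx(roll)).
In Python, from station import * gives the robot as it stands.
- The arm moves only by the tool play_rows, never from a script. Its argument "commands" is one flat list of numbers, 5 for each row, row after row: the gripper command: -1 is fully open, 1 is shut, values between are in proportion, then the shift along the tool's x, y, z in m, then the turn about the tool's y in units of 6 degrees (1.0 is 6 degrees). A call has 1 to 12 rows; each row is the pose to reach, as a shift and turn from the pose commanded when the call began, along the tool's axes at that moment; what a row does not reach only later rows make up. A row lasts 1/8 s, in which the tool goes at most 62.5 mm and 10.7 degrees, less where a joint would pass 70% of its speed; a pose out of reach is approached as far as the arm can. A call with a gripper value outside its range is refused whole. The fingers move at their own pace and stop on an object; "newtons" is the grip in N (left out, the last holds). Time passes only in rows, so rows that repeat a pose let the fingers close. It gives the time, the measured TCP pose, the force and the opening at its end, in the units of the state.
- state(): the state, without advancing time (a new reading comes with each control period).
- capture(name): name is "scene" or "side" or "wrist"; returns a dict with "color" (480x640x3 uint8, blue, green, red), "intrinsics" (3x3 intrinsics, pixels), "k1" (the pictures are not rectified: a ray, as slopes to the right and down, at radius r is drawn at 1 + k1 r^2 times it, then the intrinsics apply), "extrinsics" (4x4, takes a point from camera to world coordinates). Camera axes: x right, y up, looking along -z (the intrinsics and any distortion apply to the point x, -y, -z); pixel columns grow to the right and rows downward; lengths in m; the calibration is good to about 2 mm. A picture is of the moment at which its call begins. There is no depth.
- sign_off(): hands the job in, once; it reports no verdict.
Trained networks look in a picture, given as the dict that the camera call returned (one of the last four; its "shot" number tells which), for a name from the list of things; names that differ only in an ending like _2 or _b are one class to them, and where a whole thing is asked for, a point or a joint stands for the part that bears it (a point fixed in the world has none). Each returns a list of dicts, best first, with "score" (0 to 1); they miss things now and then, are a little off and sometimes report something else, mostly with a low value. They report only what shows in the picture. A call takes as long as a camera call. They do not tell look-alikes from the thing itself.
- search_frame(label, picture): "bbox" ([centre column, centre row, width, height] in pixels, round what is visible of it).
- silhouettes(label, picture): "region" (480x640 bool, what is visible of it) and "bbox" ([centre column, centre row, width, height] in pixels, round what is visible of it).
- landmark_of(label, picture): "centre" ([column, row] in pixels: a listed point, or the origin of a listed thing).
The state is a dict: "clock": time; "q": joint angles; "dq": joint speeds; "joint_torque": joint torques, N m; "tool_pos": TCP position; "tool_rot": TCP orientation; "ft_force": force on the tool from outside, world axes, zero at the start; "moment": the same for the moment, N m; "opening": finger opening in m.
Only numpy, scipy, OpenCV 4.12 (cv2) and the standard library are available. Lean on these libraries where they do the work, as an engineer would, in place of code of your own. Each camera call takes 0.05 s, during which the arm holds its last target.

## Working session

There is one attempt and no reset: what is moved stays moved. The work goes in short steps, Python scripts to look and compute and a tool call to move; the robot and the scene stay as the last step left them, time stands still between calls to the robot, and variables do not carry over. Pictures are saved under pics/ and viewed, and the job is handed in when it is done.

Besides the shell and the picture viewer there is one more tool, called after ">>>" by a JSON object that holds its "api" and its "payload", one argument or row to a line. play_rows: Moves the arm, as the interface text tells. Its arguments: {"type":"object","properties":{"commands":{"type":"array"},"newtons":{"type":"number"}},"required":["commands"]}

```bash
ls; mkdir -p pics; python3 - <<'E'
from station import *
import cv2,numpy as np
print(state())
for n in ["scene","side","wrist"]:
    c=capture(n); cv2.imwrite(f"pics/{n}0.png",c["color"]); print(n,c["intrinsics"],c["k1"],c["extrinsics"],c["shot"])
    for l in ["carton","weight_1_mid","mat","wax_tin","spool","flap_left_edge","flap_right_edge"]:
        try: print(l,[(np.round(d["centre"],1).tolist(),round(d["score"],2)) for d in landmark_of(l,c)])
        except Exception as e: print(l,e)
E
```

```text
pics
{'clock': 0.0, 'q': array([67.73007352, 18.44009773, -4.01368698, 83.17482769,  1.29586559,
       78.5404579 , -3.25925475]), 'dq': array([ 0.01441549, -0.00686725, -0.01998222, -0.03217173,  0.03176284,
       -0.00093939, -0.01600989]), 'joint_torque': array([ 1.06717371e-04, -4.93581712e+01, -3.82242836e-01, -3.14334226e+01,
        1.29755441e-02,  1.13235146e-02, -2.42033371e-05]), 'tool_pos': array([ 0.25450835, -0.59752038,  0.23021213]), 'tool_rot': array([-9.01101004e+01, -7.15459208e-03, -1.56921151e+02]), 'ft_force': array([-0.93705277,  0.25620829, -0.03263319]), 'moment': array([-0.04639068, -0.01070723, -0.01011323]), 'opening': 0.08517163814319367}
scene [[605.37480462   0.         319.55580542]
 [  0.         605.37480462 233.83356313]
 [  0.           0.           1.        ]] -0.1859989543060578 [[-0.0927576  -0.78418356  0.61355698  1.22216973]
 [ 0.99558459 -0.06413479  0.06854228  0.01295153]
 [-0.01439938  0.6172057   0.78667006  1.01811792]
 [ 0.          0.          0.          1.        ]] 1
carton [([275.4, 271.1], 0.94)]
weight_1_mid [([268.4, 277.9],
[... 561 characters left out ...]
 2
carton [([331.0, 237.4], 0.72)]
weight_1_mid []
mat [([225.0, 326.7], 0.67)]
wax_tin [([309.2, 303.9], 0.87)]
spool [([242.2, 262.5], 0.79), ([327.1, 238.8], 0.19)]
flap_left_edge [([323.0, 206.5], 0.83)]
flap_right_edge [([342.3, 185.2], 0.64)]
wrist [[344.65048835   0.         315.63128894]
 [  0.         344.65048835 241.58951293]
 [  0.           0.           1.        ]] -0.041339781803981304 [[ 0.392787    0.87003593  0.29791921  0.33100041]
 [-0.91962877  0.3712036   0.12841656 -0.56488354]
 [ 0.00113834 -0.32441543  0.94591402  0.37355062]
 [ 0.          0.          0.          1.        ]] 3
carton []
weight_1_mid []
mat []
wax_tin []
spool []
flap_left_edge []
flap_right_edge []
```

View pics/scene0.png

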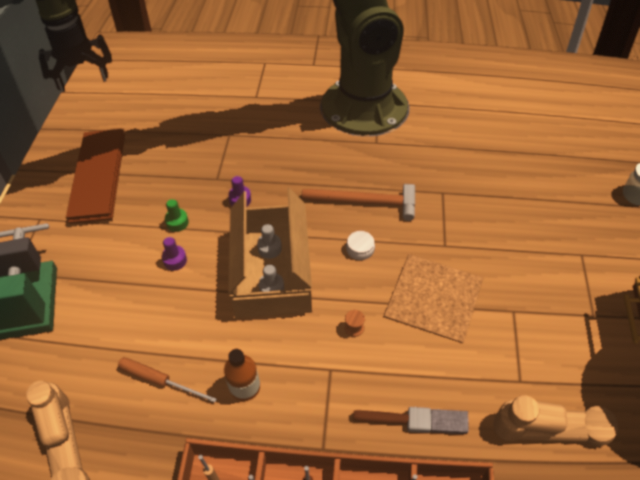

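View pics/side0.png

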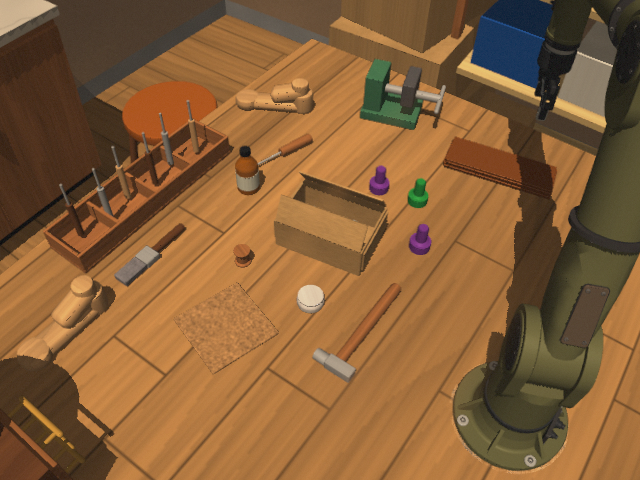

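View pics/wrist0.png

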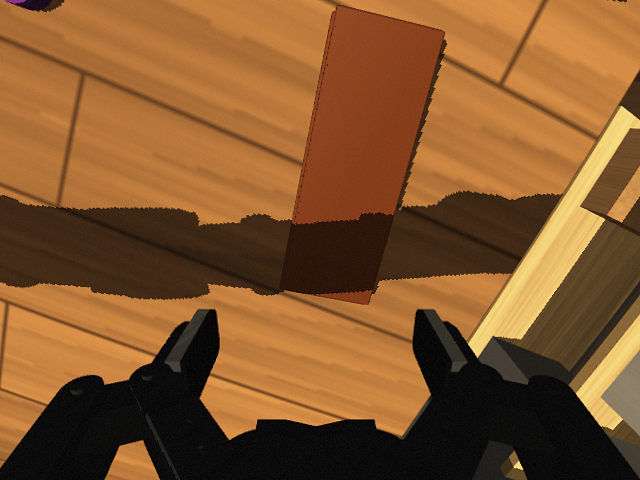

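```bash
cat > h.py <<'E'
from station import *
import cv2,numpy as np
from scipy.spatial.transform import Rotation as Rn
from scipy.optimize import least_squares
def proj(c,P):
    P=np.atleast_2d(P); E=np.asarray(c["extrinsics"]); K=np.asarray(c["intrinsics"])
    p=(P-E[:3,3])@E[:3,:3]; s=np.c_[p[:,0]/-p[:,2],-p[:,1]/-p[:,2]]
    s=s*(1+c["k1"]*(s**2).sum(1,keepdims=True)); return s*[K[0,0],K[1,1]]+[K[0,2],K[1,2]]
def ray(c,uv):
    E=np.asarray(c["extrinsics"]); K=np.asarray(c["intrinsics"])
    d=(np.array(uv,float)-[K[0,2],K[1,2]])/[K[0,0],K[1,1]]; s=d.copy()
    for _ in range(20): s=d/(1+c["k1"]*(s@s))
    v=E[:3,:3]@np.array([s[0],-s[1],-1]); return E[:3,3],v/np.linalg.norm(v)
def onz(c,uv,z):
    o,v=ray(c,uv); return o+v*(z-o[2])/v[2]
def tri(obs):
    A=np.zeros((3,3));b=np.zeros(3)
    for c,uv in obs:
        o,v=ray(c,uv);M=np.eye(3)-np.outer(v,v);A+=M;b+=M@o
    return np.linalg.solve(A,b)
def box(x,y,yaw):
    R=Rn.from_euler("z",yaw).as_matrix()
    pts=[(sx*.105,sy*.075,z) for z in(0,.08) for sx in(-1,1) for sy in(-1,1)]
    return np.array(pts)@R.T+[x,y,0]
def c2w(x,y,yaw,P): return np.atleast_2d(P)@Rn.from_euler("z",yaw).as_matrix().T+[x,y,0]
def flap(side,a):
    s=1 if side=="l" else -1
    return np.array([(sx*.102,s*(.075-r*np.cos(a)),.083+r*np.sin(a)) for r in(0,.062) for sx in(-1,1)])
E
python3 - <<'E'
from h import *
s=capture("scene"); d=capture("side")
for n,z in [("carton",0),("mat",0),("wax_tin",0),("spool",0)]:
    a=landmark_of(n,s);b=landmark_of(n,d)
    print(n,onz(s,a[0]["centre"],z) if a else 0,onz(d,b[0]["centre"],z) if b else 0)
# fit carton base yaw guess
bottom=[onz(s,p,.0) for p in [(232,301),(311,309)]]; print("front bottom-ish",bottom)
cs=cv2.resize(s["color"][170:340,200:340],None,fx=4,fy=3.5,interpolation=cv2.INTER_CUBIC)
cs=cv2.resize(s["color"][180:325,210:330],None,fx=4,fy=4,interpolation=cv2.INTER_CUBIC); cv2.imwrite("pics/cs.png",cs)
cs=cv2.resize(d["color"][160:285,260:400],None,fx=4,fy=4,interpolation=cv2.INTER_CUBIC); cv2.imwrite("pics/cd.png",cs)
E
```

```text
carton [ 0.53580421 -0.15564255  0.        ] [ 0.53155411 -0.15783338  0.        ]
mat [0.57111243 0.16913833 0.        ] [0.57140869 0.16679087 0.        ]
wax_tin [0.47062277 0.01486077 0.        ] [0.46661633 0.01594022 0.        ]
spool [0.65028722 0.01265022 0.        ] [0.64680553 0.01633283 0.        ]
front bottom-ish [array([ 0.61080653, -0.23311973,  0.        ]), array([ 0.61531678, -0.0751037 ,  0.        ])]
```

View pics/cs.png

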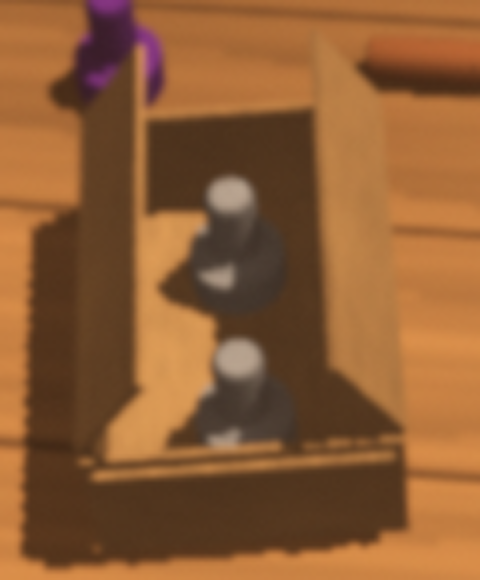

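View pics/cd.png

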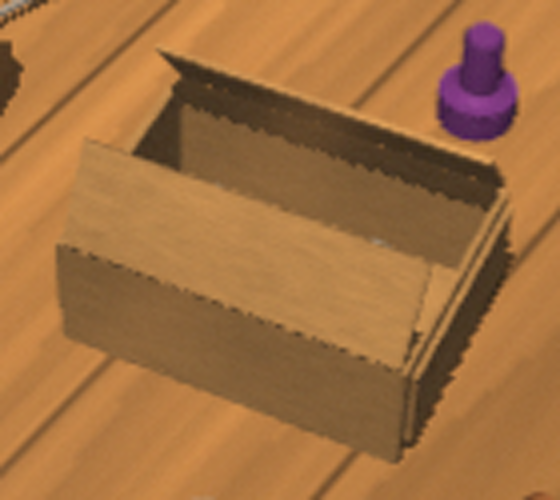

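```bash
python3 - <<'E'
from h import *
s=capture("scene"); d=capture("side")
S=lambda u,v:(210+(u-.5)/4,180+(v-.5)/4); D=lambda u,v:(260+u/4,160+v/4)
# flap pts order: hinge -x, hinge +x, free -x, free +x
obs=[(s,"r",1,S(78,460)),(s,"r",0,S(82,110)),(s,"r",2,S(140,45)),(s,"r",3,S(137,390)),(s,"l",0,S(380,95)),(s,"l",1,S(403,432)),(s,"l",2,S(315,35)),(s,"l",3,S(330,370)),
(d,"l",3,D(85,140)),(d,"l",2,D(428,262)),(d,"r",3,D(160,50)),(d,"r",2,D(500,165)),
(s,"b",3,S(407,528)),(s,"b",2,S(95,560)),(d,"b",3,D(65,332)),(d,"b",1,D(400,462))]
def f(p):
    x,y,yaw,al,ar=p; r=[]
    for c,k,i,uv in obs:
        P=box(x,y,yaw)[i] if k=="b" else c2w(x,y,yaw,flap(k,al if k=="l" else ar))[i]
        r+=list(proj(c,P)[0]-uv)
    return np.array(r)
o=least_squares(f,[.535,-.156,0,1.,1.],loss="soft_l1")
print(o.x); print(np.round(f(o.x).reshape(-1,2),1).tolist())
import json; json.dump(o.x.tolist(),open("box.json","w"))
x,y,yaw,al,ar=o.x
# weights : top at z=.004+.07
for uv in [S(231,193),S(240,357)]:
    P=onz(s,uv,.074); 
    R=Rn.from_euler("z",yaw).as_matrix(); print("weight top",P,(R.T@(P-[x,y,0]))[:2])
for m in ["l","r"]: print(m,c2w(x,y,yaw,flap(m,al if m=="l" else ar)).round(3).tolist())
for c,n in((s,"s"),(d,"d")):
    im=c["color"].copy()
    for P in [box(x,y,yaw),c2w(x,y,yaw,flap("l",al)),c2w(x,y,yaw,flap("r",ar))]:
        for q in proj(c,P): cv2.circle(im,tuple(int(round(t)) for t in q),1,(0,255,0),-1)
    im=im[160:320,200:410]; cv2.imwrite(f"pics/ov{n}.png",cv2.resize(im,None,fx=3.5,fy=3.5))
E
```

```text
[ 0.53084713 -0.16438801  0.16352336  1.07077484  0.95967096]
[[-0.4, -2.1], [0.7, 1.3], [0.8, -0.3], [1.0, -1.3], [-0.7, 0.3], [-0.3, -0.3], [-0.4, -1.8], [0.3, -0.5], [0.0, -2.0], [0.7, -0.8], [-0.9, -2.2], [-2.3, -1.5], [-0.1, 0.2], [1.1, -2.8], [-0.5, -0.6], [-1.3, -0.4]]
weight top [ 0.47982127 -0.1743581   0.074     ] [-0.05196825 -0.0015303 ]
weight top [ 0.57846401 -0.15558612  0.074     ] [0.04841457 0.00093265]
l [[0.418, -0.107, 0.083], [0.619, -0.074, 0.083], [0.423, -0.136, 0.137], [0.624, -0.103, 0.137]]
r [[0.442, -0.255, 0.083], [0.644, -0.222, 0.083], [0.437, -0.22, 0.134], [0.638, -0.187, 0.134]]
```

View pics/ovs.png

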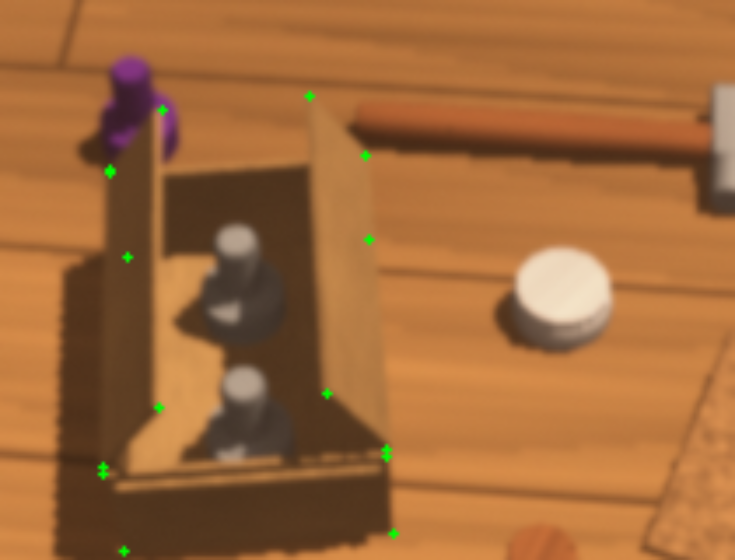

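View pics/ovd.png

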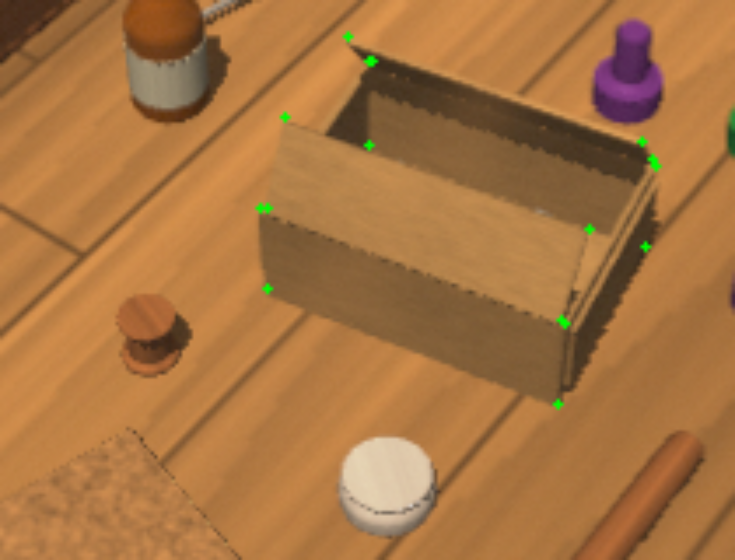

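```bash
cat >> h.py <<'E'
import json
BX=json.load(open("box.json"))[:3] if __import__("os").path.exists("box.json") else None
def C(x,y,z): return c2w(*BX,[x,y,z])[0]
def rel(T,yaw=None,base=None):
    "tool-axis shift and turn units to reach world point T with yaw(deg)"
    st=state(); p,r=(st["tool_pos"],st["tool_rot"]) if base is None else base
    R=Rn.from_euler("xyz",r,degrees=True).as_matrix()
    d=R.T@(np.array(T)-p); u=0
    if yaw is not None: u=-(((yaw-r[2])+180)%360-180)/6
    return np.round(d,4),round(u,2)
E
python3 - <<'E'
import station; print([n for n in dir(station) if not n.startswith('_')]); print(getattr(station,'pinch_z',None))
from h import *
print(np.degrees(BX[2]))
print(rel(C(0,0,.231),-170.6), C(0,0,.231))
E
```

```text
['IKError', 'capture', 'landmark_of', 'pinch_z', 'search_frame', 'sign_off', 'silhouettes', 'state']
0.0187
9.369198551844745
(array([-4.240e-01,  3.000e-04, -2.907e-01]), np.float64(2.28)) [ 0.53084713 -0.16438801  0.231     ]
```

>>> {"api": "play_rows", "payload": {
  "commands": [1,-0.047,0,-0.032,0.25,1,-0.094,0,-0.065,0.51,1,-0.141,0,-0.097,0.76,1,-0.188,0,-0.129,1.01,1,-0.236,0,-0.1615,1.27,1,-0.283,0,-0.194,1.52,1,-0.33,0,-0.226,1.77,1,-0.377,0,-0.2585,2.03,1,-0.424,0,-0.291,2.28,1,-0.424,0,-0.291,2.28],
  "newtons": 40
}}

```text
clock: 3.05
tool_pos: [0.5332, -0.1578, 0.2317]
tool_rot: [-90.1, 0.1, -170.0]
ft_force: [0.1, -1.2, 0.1]
opening: 0.0003
```

```bash
python3 - <<'E'
from h import *
st=state(); print(st["clock"],st["tool_pos"],st["tool_rot"],st["q"],st["opening"],st["ft_force"])
c=capture("wrist"); cv2.imwrite("pics/w1.png",c["color"])
s=capture("scene"); cv2.imwrite("pics/s1.png",s["color"][100:400,120:520])
print(rel(C(0,0,.231),-170.6),rel(C(0,0,.105),-170.6),rel(C(0,.10,.105),-170.6),rel(C(0,-.10,.105),-170.6))
E
```

```text
3.05 [ 0.53316824 -0.15782582  0.23165428] [-9.01169004e+01  1.17314519e-01 -1.70037801e+02] [ 36.07153823   8.28056292 -24.41191408  96.02473647   3.35465593
  76.38306104 -68.93968449] 0.0002517812117214148 [ 0.12934149 -1.18831612  0.09343422]
(array([0.0001, 0.0003, 0.0005]), np.float64(0.02)) (array([0.    , 0.1263, 0.0004]), np.float64(0.02)) (array([-0.0002,  0.1262, -0.0996]), np.float64(0.02)) (array([0.0002, 0.1263, 0.1004]), np.float64(0.02))
```

View pics/w1.png

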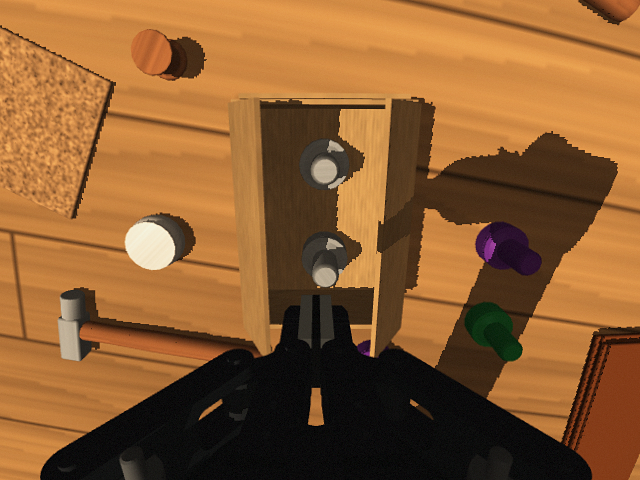

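View pics/s1.png

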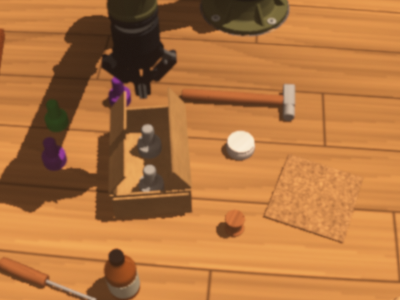

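```bash
python3 - <<'E'
from h import *
for _ in range(2):
    st=state(); print(st["clock"],st["tool_pos"],st["tool_rot"])
c=capture("wrist"); s=capture("scene"); d=capture("side")
st=state();print(st["clock"],st["tool_pos"])
for k in (c,s,d): print(proj(k,st["tool_pos"]))
print(c["extrinsics"])
im=c["color"].copy()
for P in [box(*BX),C(-.05,0,.074)[None],C(.05,0,.074)[None],C(-.05,0,.0)[None]]:
    for q in proj(c,P): cv2.circle(im,tuple(int(round(t)) for t in q),3,(0,255,0),-1)
cv2.imwrite("pics/w2.png",im); cv2.imwrite("pics/d2.png",d["color"])
E
```

```text
3.15 [ 0.53082459 -0.16387399  0.23128039] [-8.99676750e+01 -2.23375695e-02 -1.70507545e+02]
3.15 [ 0.53082459 -0.16387399  0.23128039] [-8.99676750e+01 -2.23375695e-02 -1.70507545e+02]
3.3 [ 0.53002767 -0.16602278  0.23124785]
[[320.31142102 312.7368108 ]]
[[260.85467476 194.61402353]]
[[334.99138273 162.59462814]]
[[ 0.16572593  0.93287186  0.31982027  0.61262294]
 [-0.98617063  0.1562591   0.05523205 -0.14968736]
 [ 0.0015496  -0.32455075  0.94586702  0.37342434]
 [ 0.          0.          0.          1.        ]]
```

View pics/w2.png

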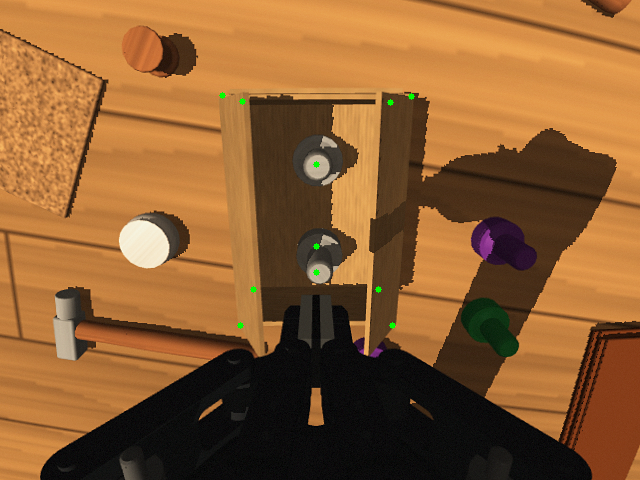

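View pics/d2.png

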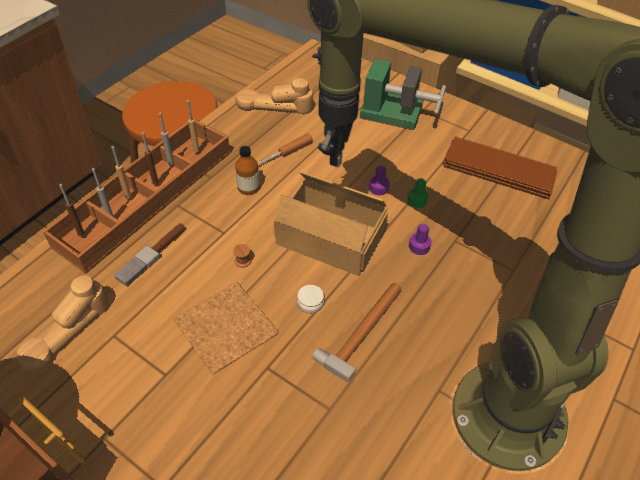

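>>> {"api": "play_rows", "payload": {
  "commands": [1,0,0.055,0,0,1,0,0.113,0,0,1,0,0.113,0,0,1,0,0.113,-0.025,0,1,0,0.113,-0.05,0,1,0,0.113,-0.075,0,1,0,0.113,-0.1,0,1,0,0.12,-0.107,0,1,0,0.131,-0.107,0,1,0,0.131,-0.107,0,1,0,0.08,-0.09,0,1,0,0.055,-0.04,0]
}}

```text
clock: 4.8
tool_pos: [0.5256, -0.1234, 0.1788]
tool_rot: [-90.0, 0.2, -170.3]
ft_force: [1.2, -0.6, 0.5]
opening: 0.0002
```

```bash
python3 - <<'E'
from h import *
d=capture("side"); cv2.imwrite("pics/d3.png",d["color"][120:320,180:480])
st=state(); print(st["clock"],st["tool_pos"],st["tool_rot"],st["ft_force"])
print(rel(C(0,0,.18),-170.6),rel(C(0,0,.118),-170.6),rel(C(0,-.105,.118),-170.6))
E
```

```text
4.85 [ 0.52700969 -0.13508113  0.18150105] [ -89.52581017    0.35246518 -171.02401756] [ 2.06906438 -7.75447402  2.86461986]
(array([0.0008, 0.0017, 0.0295]), np.float64(-0.07)) (array([0.0012, 0.0637, 0.029 ]), np.float64(-0.07)) (array([0.0005, 0.0646, 0.134 ]), np.float64(-0.07))
```

View pics/d3.png

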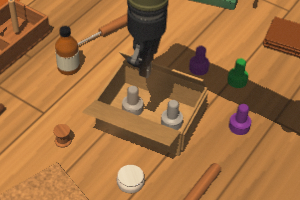

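>>> {"api": "play_rows", "payload": {
  "commands": [1,0,0,0.04,0,1,0,0.03,0.04,0,1,0,0.058,0.04,0,1,0,0.058,0.04,0,1,0,0.058,0.07,0,1,0,0.058,0.095,0,1,0,0.058,0.12,0,1,0,0.058,0.142,0,1,0,0.076,0.147,0,1,0,0.076,0.147,0,1,0,0.02,0.13,0,1,0,0,0.08,0]
}}

```text
clock: 6.35
tool_pos: [0.5384, -0.2048, 0.1789]
tool_rot: [-89.9, 0.2, -170.8]
ft_force: [1.0, 0.6, 0.2]
opening: 0.0002
```

```bash
python3 - <<'E'
from h import *
d=capture("side"); cv2.imwrite("pics/d4.png",cv2.resize(d["color"][140:300,240:440],None,fx=3,fy=3))
s=capture("scene"); cv2.imwrite("pics/s4.png",cv2.resize(s["color"][150:340,180:400],None,fx=3,fy=3))
st=state(); print(st["clock"],st["tool_pos"],st["tool_rot"],st["ft_force"])
E
```

```text
6.45 [ 0.53940512 -0.19590708  0.17950203] [ -90.03040284    0.26701822 -170.04757554] [-0.62039515  0.76564903  0.65878879]
```

View pics/d4.png

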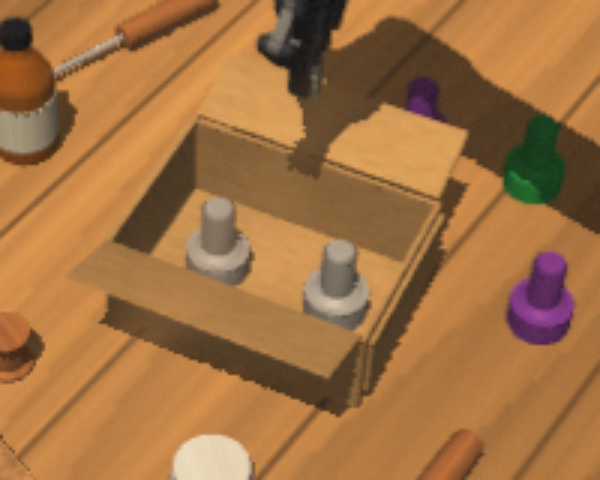

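View pics/s4.png

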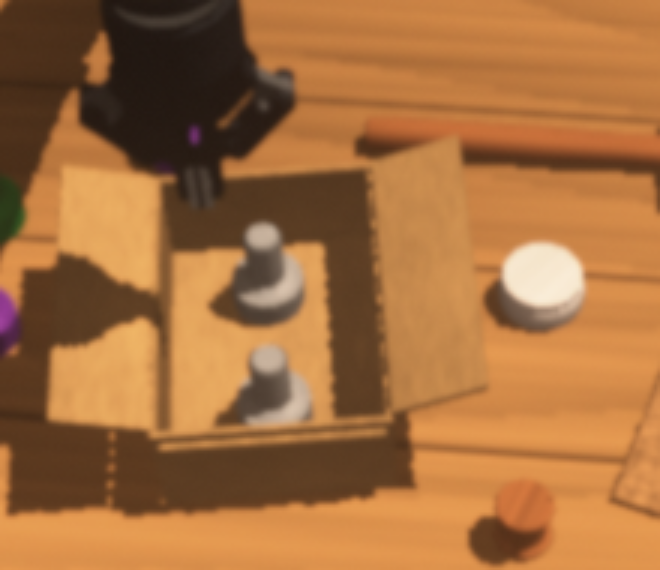

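```bash
python3 - <<'E'
from h import *
s=capture("scene"); d=capture("side"); w=capture("wrist")
for uv,ud in [((267.5,227.2),(353.6,222.2)),((269.5,268.9),(312.9,208.3))]:
    for P in (tri([(s,uv),(d,ud)]),onz(s,uv,.074),onz(d,ud,.074)):
        print(P.round(4),(Rn.from_euler("z",-BX[2]).as_matrix()@(P-[BX[0],BX[1],0])).round(4))
print(landmark_of("weight_1_mid",w)); 
im=w["color"].copy()
for x in(-.05,.05):
    q=proj(w,C(x,0,.074))[0]; cv2.circle(im,tuple(int(round(t)) for t in q),2,(0,255,0),-1)
cv2.imwrite("pics/w4.png",im)
st=state(); print(st["clock"],st["tool_pos"],st["tool_rot"])
E
```

```text
[ 0.478  -0.1747  0.0744] [-0.0538 -0.0015  0.0744]
[ 0.4775 -0.175   0.074 ] [-0.0544 -0.0017  0.074 ]
[ 0.4783 -0.1747  0.074 ] [-0.0536 -0.0016  0.074 ]
[ 0.577  -0.1567  0.0725] [0.0468 0.0001 0.0725]
[ 0.578  -0.1564  0.074 ] [0.0478 0.0002 0.074 ]
[ 0.5761 -0.1555  0.074 ] [0.0461 0.0014 0.074 ]
[{'centre': [270.0, 168.6], 'score': 0.58}, {'centre': [274.0, 280.9], 'score': 0.45}]
6.65 [ 0.53666    -0.20379925  0.17554821] [-8.99980637e+01 -8.26871726e-02 -1.70600562e+02]
```

View pics/w4.png

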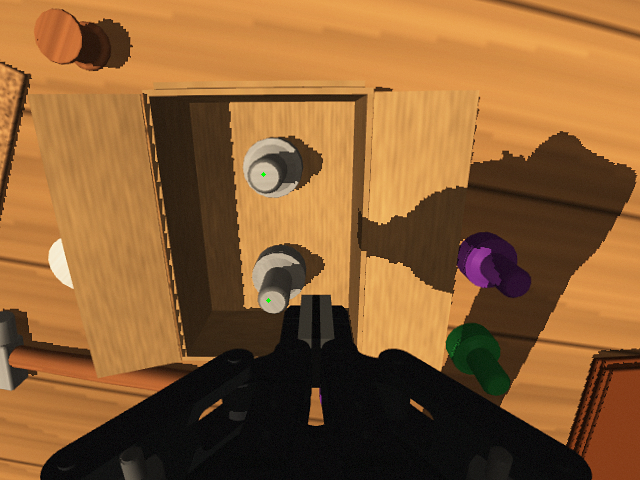

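```bash
python3 - <<'E'
from h import *
b=[state()["tool_pos"],[-90,0,-170.6]]
print(b, rel([.4792,-.1742,.176],None,b),rel([.4792,-.1742,.035],None,b))
E
```

```text
[array([ 0.53666   , -0.20379925,  0.17554821]), [-90, 0, -170.6]] (array([ 0.0519, -0.0005, -0.0386]), 0) (array([ 0.0519,  0.1405, -0.0386]), 0)
```

>>> {"api": "play_rows", "payload": {
  "commands": [-0.4,0.026,0,-0.02,0,-0.4,0.052,0,-0.039,0,-0.4,0.052,0.03,-0.039,0,-0.4,0.052,0.055,-0.039,0,-0.4,0.052,0.055,-0.039,0,-0.4,0.052,0.055,-0.039,0]
}}

```text
clock: 7.4
tool_pos: [0.4799, -0.1742, 0.1217]
tool_rot: [-90.0, 0.0, -170.6]
ft_force: [0.5, -0.2, 0.9]
opening: 0.0599
```

```bash
cat > feel.py <<'E'
from h import *
import sys
F=[];T=[];M=[]
for i in range(8):
    capture("wrist"); st=state(); F.append(st["ft_force"]);T.append(st["joint_torque"]);M.append(st["moment"])
F=np.array(F);T=np.array(T)
print("F",F.mean(0).round(2),F.std(0).round(2),"T",T.mean(0).round(3),T.std(0).round(3),"M",np.mean(M,0).round(3))
print(st["clock"],st["tool_pos"],st["tool_rot"],st["opening"])
E
python3 feel.py; python3 - <<'E'
from h import *
w=capture("wrist"); cv2.imwrite("pics/w5.png",w["color"])
for p in ([.4792,-.1742,.176],[.4792,-.1742,.035]): print(rel(p,-170.6))
E
```

```text
F [-0.2   0.09  0.55] [0.57 0.33 0.38] T [ 3.8000e-02 -3.3787e+01 -1.4120e+00 -2.8530e+01  1.6000e-02  4.0000e-03
  1.0000e-03] [0.018 0.179 0.026 0.183 0.001 0.012 0.   ] M [-0.001 -0.017  0.001]
7.8 [ 0.47985003 -0.17364196  0.12170523] [-8.99702471e+01  2.80872906e-02 -1.70597755e+02] 0.06019637223253752
(array([ 0.0007, -0.0544,  0.0005]), np.float64(0.0))
(array([0.0007, 0.0866, 0.0005]), np.float64(0.0))
```

View pics/w5.png

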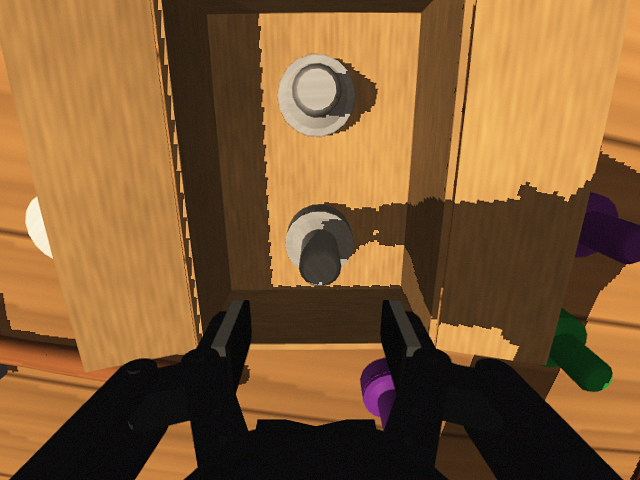

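>>> {"api": "play_rows", "payload": {
  "commands": [-0.4,0,0.025,0,0,-0.4,0,0.05,0,0,-0.4,0,0.075,0,0,-0.4,0,0.087,0,0,-0.4,0,0.087,0,0,1,0,0.087,0,0,1,0,0.087,0,0,1,0,0.087,0,0,1,0,0.087,0,0],
  "newtons": 50
}}

```text
clock: 8.98
tool_pos: [0.4807, -0.1742, 0.0356]
tool_rot: [-89.9, 0.1, -170.6]
ft_force: [0.4, -0.5, 6.1]
opening: 0.0249
```

```bash
python3 - <<'E'
from h import *
d=capture("side"); cv2.imwrite("pics/d6.png",cv2.resize(d["color"][140:300,240:440],None,fx=3,fy=3))
st=state(); print(st["clock"],st["tool_pos"],st["tool_rot"],st["ft_force"],st["opening"])
E
```

```text
9.025 [ 0.48063564 -0.17425081  0.03555688] [-8.99048292e+01  1.08081899e-01 -1.70621202e+02] [-0.5407186  -1.21378904  6.8368673 ] 0.02457279671843558
```

View pics/d6.png

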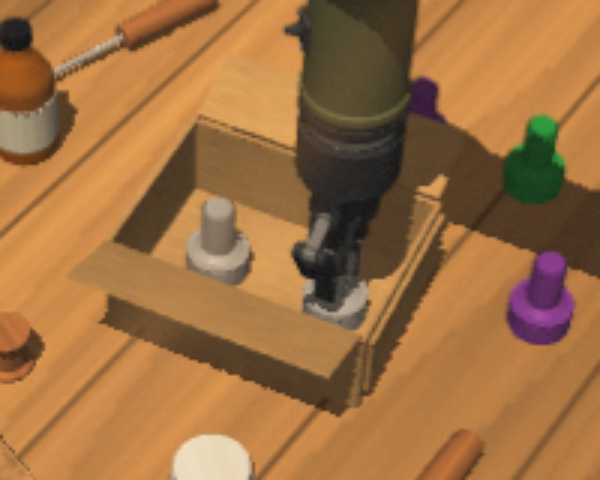

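>>> {"api": "play_rows", "payload": {
  "commands": [1,0,-0.02,0,0,1,0,-0.045,0,0,1,0,-0.07,0,0,1,0,-0.087,0,0,1,0,-0.087,0,0,1,0,-0.087,0,0,1,0,-0.087,0,0,1,0,-0.087,0,0]
}}

```text
clock: 10.02
tool_pos: [0.4792, -0.1734, 0.1205]
tool_rot: [-90.0, -0.1, -170.6]
ft_force: [1.0, 0.1, -4.1]
opening: 0.0247
```

```bash
python3 feel.py;  python3 - <<'E'
from h import *
d=capture("side"); cv2.imwrite("pics/d7.png",cv2.resize(d["color"][140:300,240:440],None,fx=3,fy=3))
E
```

```text
F [ 0.   -0.24 -4.18] [0.57 0.38 0.43] T [ 1.0000e-03 -3.5843e+01 -1.5630e+00 -3.0392e+01  1.3000e-02  7.0000e-03
 -0.0000e+00] [0.002 0.011 0.001 0.028 0.    0.004 0.   ] M [ 0.013 -0.01   0.006]
10.425 [ 0.47964946 -0.17355514  0.1213135 ] [-8.99938596e+01 -6.95196078e-04 -1.70596193e+02] 0.0250385015401612
```

View pics/d7.png

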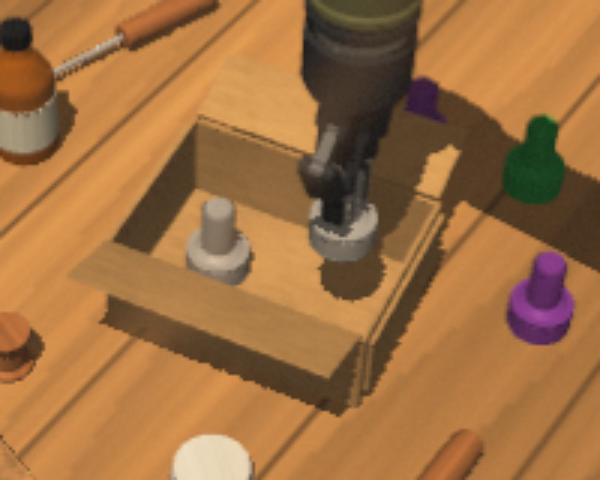

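>>> {"api": "play_rows", "payload": {
  "commands": [1,0,0.025,0,0,1,0,0.05,0,0,1,0,0.07,0,0,1,0,0.08,0,0,1,0,0.086,0,0,1,0,0.087,0,0,1,0,0.087,0,0,-0.4,0,0.087,0,0,-0.4,0,0.087,0,0,-0.4,0,0.087,0,0,-0.4,0,0.087,0,0]
}}

```text
clock: 11.85
tool_pos: [0.4797, -0.1736, 0.0343]
tool_rot: [-90.0, 0.0, -170.6]
ft_force: [-0.5, 0.6, 0.1]
opening: 0.0596
```

```bash
python3 - <<'E'
from h import *
d=capture("side"); cv2.imwrite("pics/d8.png",cv2.resize(d["color"][140:300,240:440],None,fx=3,fy=3))
st=state(); print(st["clock"],st["tool_pos"],st["tool_rot"],st["ft_force"],st["opening"]); print(rel([.578,-.1565,.12],-170.6))
E
```

```text
11.9 [ 0.47973248 -0.17362022  0.03430674] [-8.99905660e+01  9.23268919e-03 -1.70599291e+02] [-0.05026395 -0.98276236  0.43253505] 0.059768570749889394
(array([-0.0998, -0.0857, -0.0008]), np.float64(0.0))
```

View pics/d8.png

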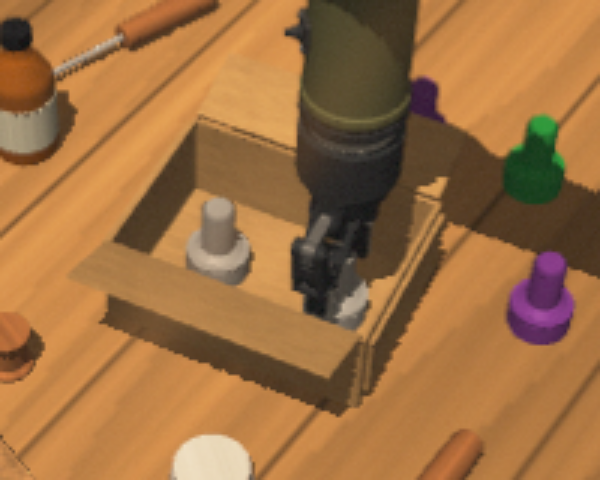

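>>> {"api": "play_rows", "payload": {
  "commands": [-0.4,0,-0.03,0,0,-0.4,0,-0.06,0,0,-0.4,0,-0.087,0,0,-0.4,-0.03,-0.087,0,0,-0.4,-0.065,-0.087,0,0,-0.4,-0.1,-0.087,-0.001,0,-0.4,-0.1,-0.087,-0.001,0,-0.4,-0.1,-0.087,-0.001,0]
}}

```text
clock: 12.9
tool_pos: [0.5773, -0.1564, 0.1208]
tool_rot: [-90.0, -0.1, -170.6]
ft_force: [-0.4, -0.2, 0.2]
opening: 0.0596
```

```bash
python3 feel.py; python3 - <<'E'
from h import *
w=capture("wrist"); cv2.imwrite("pics/w9.png",w["color"]); d=capture("side"); cv2.imwrite("pics/d9.png",cv2.resize(d["color"][140:300,240:440],None,fx=3,fy=3))
print(rel([.578,-.1565,.0345],-170.6))
E
```

```text
F [ 0.07  0.15 -0.24] [0.33 0.39 0.33] T [-1.1700e-01 -4.4181e+01 -3.9330e+00 -2.8976e+01  6.0000e-03 -3.0000e-03
  1.0000e-03] [0.154 0.129 0.101 0.093 0.012 0.011 0.001] M [-0.007  0.007  0.006]
13.3 [ 0.57783681 -0.15653331  0.12150297] [-8.99741080e+01  1.32968712e-03 -1.70625941e+02] 0.05968423904629036
(array([0.    , 0.0869, 0.0001]), np.float64(-0.0))
```

View pics/w9.png

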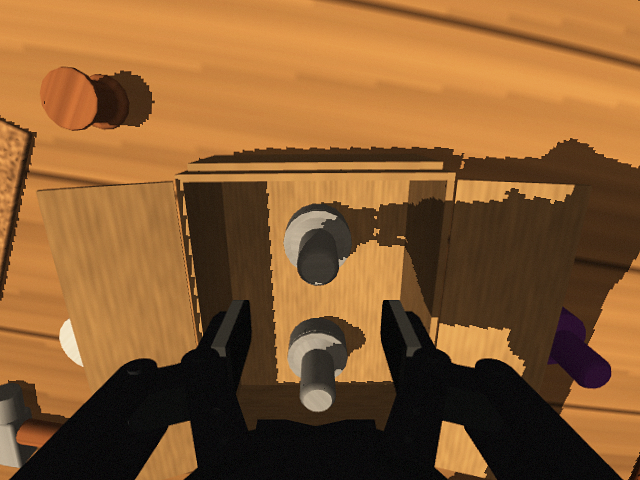

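View pics/d9.png

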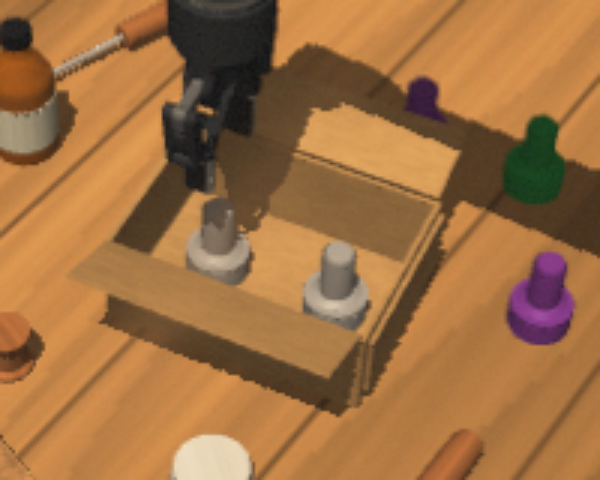

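Weight A stands upright again; B's knob (at about 318,255) is centred between the fingers.

>>> {"api": "play_rows", "payload": {
  "commands": [-0.4,0,0.025,0,0,-0.4,0,0.05,0,0,-0.4,0,0.075,0,0,-0.4,0,0.087,0,0,-0.4,0,0.087,0,0,1,0,0.087,0,0,1,0,0.087,0,0,1,0,0.087,0,0,1,0,0.087,0,0],
  "newtons": 50
}}

```text
clock: 14.52
tool_pos: [0.579, -0.1565, 0.0356]
tool_rot: [-89.9, 0.1, -170.6]
ft_force: [-0.1, 0.1, 6.4]
opening: 0.0248
```

>>> {"api": "play_rows", "payload": {
  "commands": [1,0,-0.02,0,0,1,0,-0.045,0,0,1,0,-0.07,0,0,1,0,-0.087,0,0,1,0,-0.087,0,0,1,0,-0.087,0,0,1,0,-0.087,0,0,1,0,-0.087,0,0]
}}

```text
clock: 15.52
tool_pos: [0.5776, -0.1561, 0.1204]
tool_rot: [-90.0, -0.1, -170.6]
ft_force: [0.4, 0.6, -2.3]
opening: 0.0244
```

```bash
python3 feel.py;python3 feel.py;  python3 - <<'E'
from h import *
d=capture("side"); cv2.imwrite("pics/d10.png",cv2.resize(d["color"][140:300,240:440],None,fx=3,fy=3))
E
```

```text
F [ 0.22 -0.06 -2.56] [0.46 0.49 0.58] T [ 3.0000e-03 -4.5657e+01 -4.0430e+00 -2.9977e+01  1.3000e-02  6.0000e-03
 -0.0000e+00] [0.003 0.016 0.002 0.023 0.    0.004 0.   ] M [-0.008 -0.01  -0.012]
15.925 [ 0.57815805 -0.15623207  0.12131278] [-8.99962788e+01  1.36411764e-03 -1.70599165e+02] 0.02472361588830574
F [ 0.24  0.02 -2.41] [0.42 0.31 0.21] T [-1.0000e-03 -4.5696e+01 -4.0480e+00 -3.0029e+01  1.3000e-02  1.0000e-03
 -0.0000e+00] [0.001 0.011 0.001 0.005 0.    0.    0.   ] M [-0.001 -0.009  0.003]
16.325 [ 0.57814088 -0.15627655  0.12132974] [-8.99927217e+01  1.04672549e-03 -1.70602109e+02] 0.02515656258027294
```

View pics/d10.png

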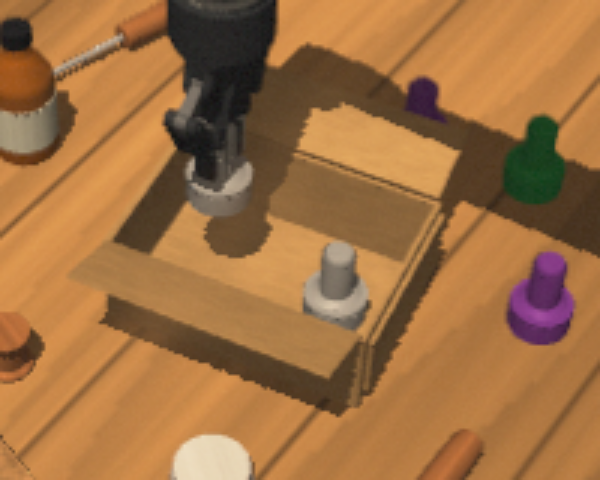

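A weighs about 4.2–4.7 N and B about 2.4 N, so A (the rear weight) is heavier. I'm standing B back in the carton.

>>> {"api": "play_rows", "payload": {
  "commands": [1,0,0.025,0,0,1,0,0.05,0,0,1,0,0.07,0,0,1,0,0.08,0,0,1,0,0.086,0,0,1,0,0.087,0,0,1,0,0.087,0,0,-0.4,0,0.087,0,0,-0.4,0,0.087,0,0,-0.4,0,0.087,0,0,-0.4,0,0.087,0,0]
}}

```text
clock: 17.75
tool_pos: [0.5782, -0.1563, 0.0343]
tool_rot: [-90.0, 0.0, -170.6]
ft_force: [-0.3, 0.9, 0.0]
opening: 0.0596
```

>>> {"api": "play_rows", "payload": {
  "commands": [-0.4,0,-0.03,0,0,-0.4,0,-0.06,0,0,-0.4,0,-0.087,0,0,-0.4,0.03,-0.087,0,0,-0.4,0.065,-0.087,0,0,-0.4,0.1,-0.087,0.001,0,-0.4,0.1,-0.087,0.001,0,-0.4,0.1,-0.087,0.001,0]
}}

```text
clock: 18.75
tool_pos: [0.4805, -0.1735, 0.1217]
tool_rot: [-90.0, 0.1, -170.6]
ft_force: [0.5, -0.6, 0.3]
opening: 0.0596
```

```bash
python3 - <<'E'
from h import *
w=capture("wrist"); cv2.imwrite("pics/w11.png",w["color"]); d=capture("side"); cv2.imwrite("pics/d11.png",cv2.resize(d["color"][140:300,240:440],None,fx=3,fy=3))
st=state(); print(st["clock"],st["tool_pos"],st["opening"],st["q"])
E
```

```text
18.85 [ 0.48081204 -0.17308466  0.12153159] 0.05950920763004015 [ 39.67664562   7.75920275 -24.33524014 109.72062797   3.54332218
  63.19019129 -66.59513015]
```

View pics/w11.png

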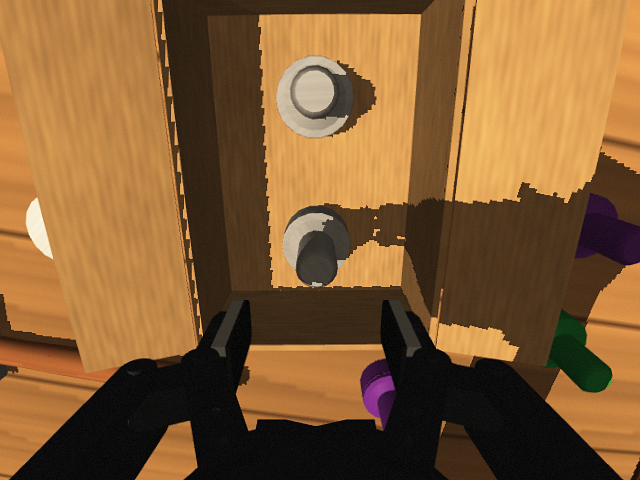

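View pics/d11.png

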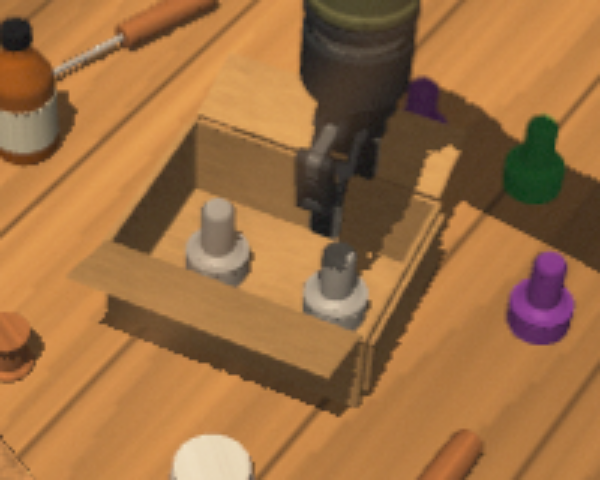

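Both weights stand upright, and A is centred under the fingers. I'm taking A again, with a firmer grip.

>>> {"api": "play_rows", "payload": {
  "commands": [-0.4,0,0.025,0,0,-0.4,0,0.05,0,0,-0.4,0,0.075,0,0,-0.4,0,0.087,0,0,-0.4,0,0.087,0,0,1,0,0.087,0,0,1,0,0.087,0,0,1,0,0.087,0,0,1,0,0.087,0,0],
  "newtons": 60
}}

```text
clock: 19.98
tool_pos: [0.4807, -0.174, 0.0355]
tool_rot: [-89.9, 0.1, -170.6]
ft_force: [-0.6, -0.2, 5.9]
opening: 0.0245
```

>>> {"api": "play_rows", "payload": {
  "commands": [1,0,-0.025,0,0,1,0,-0.055,0,0,1,0,-0.09,0,0,1,0,-0.125,0,0,1,0,-0.165,0,0,1,0,-0.165,0,0,1,0,-0.165,0,0]
}}

```text
clock: 20.85
tool_pos: [0.4783, -0.1732, 0.1974]
tool_rot: [-90.1, -0.2, -170.6]
ft_force: [-0.6, 0.5, -4.8]
opening: 0.0243
```

```bash
python3 feel.py; python3 - <<'E'
from h import *
d=capture("side"); cv2.imwrite("pics/d12.png",cv2.resize(d["color"][120:300,200:440],None,fx=3,fy=3))
s=capture("scene"); cv2.imwrite("pics/s12.png",s["color"])
for c,n in((s,"s"),(d,"d")):
  for r in silhouettes("mat",c)[:2]:
    m=r["region"].astype(np.uint8); k=cv2.findContours(m,0,2)[0]; k=max(k,key=cv2.contourArea)
    q=cv2.boxPoints(cv2.minAreaRect(k)); P=np.array([onz(c,p,.006) for p in cv2.approxPolyDP(k,6,True)[:,0]]); M=cv2.moments(m)
    print(n,r["score"],P.round(3).tolist(),P.mean(0),onz(c,(M["m10"]/M["m00"],M["m01"]/M["m00"]),.006))
  for r in landmark_of("mat",c): print(r["score"],onz(c,r["centre"],0))
print(rel([.571,.168,.2],-170.6))
E
```

```text
F [-0.23  0.11 -4.13] [0.47 0.28 0.29] T [-3.0000e-03 -3.3897e+01 -8.2900e-01 -3.2591e+01  1.3000e-02  1.2000e-02
 -1.0000e-03] [0.015 0.335 0.03  0.296 0.002 0.018 0.   ] M [ 0.008 -0.018 -0.002]
21.25 [ 0.47939986 -0.17349179  0.19874725] [-9.00302015e+01 -4.45450928e-02 -1.70600817e+02] 0.024835297630577298
s 0.78 [[0.471, 0.115, 0.006], [0.623, 0.069, 0.006], [0.667, 0.218, 0.006], [0.519, 0.262, 0.006]] [0.56989399 0.16601779 0.006     ] [0.57427887 0.16501505 0.006     ]
s 0.27 [[0.375, -0.339, 0.006], [0.593, -0.307, 0.006], [0.6, -0.249, 0.006], [0.382, -0.276, 0.006]] [ 0.48747482 -0.29297068  0.006     ] [ 0.49441626 -0.29312302  0.006     ]
0.75 [0.56598619 0.16543805 0.        ]
d 0.63 [[0.618, 0.073, 0.006], [0.664, 0.22, 0.006], [0.515, 0.268, 0.006], [0.466, 0.119, 0.006]] [0.56574954 0.17024452 0.006     ] [0.5627189  0.17299909 0.006     ]
0.57 [0.56971754 0.17192368 0.        ]
(array([-0.1459, -0.0007, -0.3221]), np.float64(-0.0))
```

View pics/d12.png

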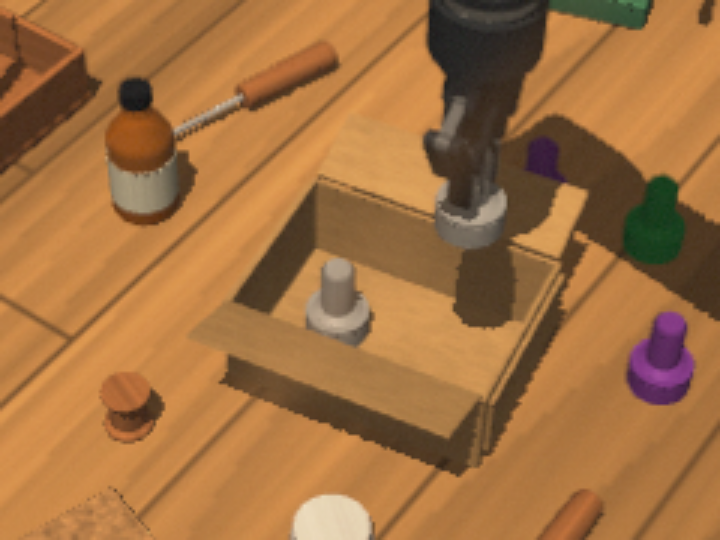

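>>> {"api": "play_rows", "payload": {
  "commands": [1,-0.01,0,-0.02,0,1,-0.024,0,-0.055,0,1,-0.042,0,-0.095,0,1,-0.061,0,-0.135,0,1,-0.079,0,-0.175,0,1,-0.097,0,-0.215,0,1,-0.115,0,-0.255,0,1,-0.13,0,-0.289,0,1,-0.139,0,-0.31,0,1,-0.143,0,-0.322,0,1,-0.143,0,-0.322,0,1,-0.143,0,-0.322,0]
}}

```text
clock: 23.05
tool_pos: [0.5682, 0.1657, 0.1991]
tool_rot: [-89.9, -0.0, -170.7]
ft_force: [-0.6, 0.1, -3.3]
opening: 0.025
```

```bash
python3 - <<'E'
from h import *
st=state(); print(st["clock"],st["tool_pos"],st["tool_rot"],st["opening"])
print(rel([.568,.168,.127],-170.6))
E
```

```text
23.05 [0.56824786 0.16574216 0.19914969] [-8.99238588e+01 -2.56009013e-02 -1.70706747e+02] 0.024997388075089624
(array([-0.0002,  0.0721, -0.0024]), np.float64(-0.02))
```

>>> {"api": "play_rows", "payload": {
  "commands": [1,0,0.02,-0.001,0,1,0,0.045,-0.002,0,1,0,0.065,-0.002,0,1,0,0.072,-0.002,0,1,0,0.072,-0.002,0,1,0,0.072,-0.002,0,1,0,0.072,-0.002,0,1,0,0.072,-0.002,0,1,0,0.072,-0.002,0,1,0,0.072,-0.002,0]
}}

```text
clock: 24.3
tool_pos: [0.5678, 0.1694, 0.1273]
tool_rot: [-90.0, 0.0, -170.6]
ft_force: [-0.4, -0.2, -3.1]
opening: 0.0244
```

```bash
python3 feel.py; python3 - <<'E'
from h import *
s=capture("scene"); d=capture("side"); w=capture("wrist")
cv2.imwrite("pics/s13.png",cv2.resize(s["color"][160:360,190:510],None,fx=2.4,fy=2.4)); cv2.imwrite("pics/d13.png",cv2.resize(d["color"][140:400,130:450],None,fx=2.2,fy=2.2)); cv2.imwrite("pics/w13.png",w["color"])
for n in ("wax_tin","spool"):
  for c in (s,d):
    for r in landmark_of(n,c)[:1]: print(n,r["score"],onz(c,r["centre"],0))
# flap angle fit: predict overlays
for a in (2.4,2.6,2.8): print(a,proj(s,c2w(*BX,flap("l",a))).round(0).tolist()[2:],proj(s,c2w(*BX,flap("r",a))).round(0).tolist()[2:])
st=state(); print(st["clock"],st["dq"].round(2))
E
```

```text
F [ 0.17  0.03 -3.96] [0.36 0.64 0.48] T [-0.0000e+00 -4.3802e+01 -6.8710e+00 -3.0629e+01  1.4000e-02  6.0000e-03
  0.0000e+00] [0.001 0.012 0.002 0.008 0.    0.001 0.   ] M [ 0.006 -0.006  0.002]
24.7 [0.56778758 0.16942573 0.12724525] [-8.99973685e+01 -3.90812908e-03 -1.70603808e+02] 0.024805768256643018
wax_tin 0.91 [0.46619234 0.01170076 0.        ]
wax_tin 0.56 [0.45499688 0.01259824 0.        ]
spool 0.64 [0.65141043 0.01501564 0.        ]
spool 0.86 [0.64257907 0.01997614 0.        ]
2.4 [[326.0, 189.0], [335.0, 273.0]] [[206.0, 197.0], [200.0, 282.0]]
2.6 [[330.0, 192.0], [339.0, 276.0]] [[203.0, 200.0], [197.0, 285.0]]
2.8 [[333.0, 195.0], [342.0, 279.0]] [[201.0, 204.0], [196.0, 289.0]]
25.05 [ 0.    0.03 -0.02  0.05 -0.04  0.07 -0.03]
```

View pics/s13.png

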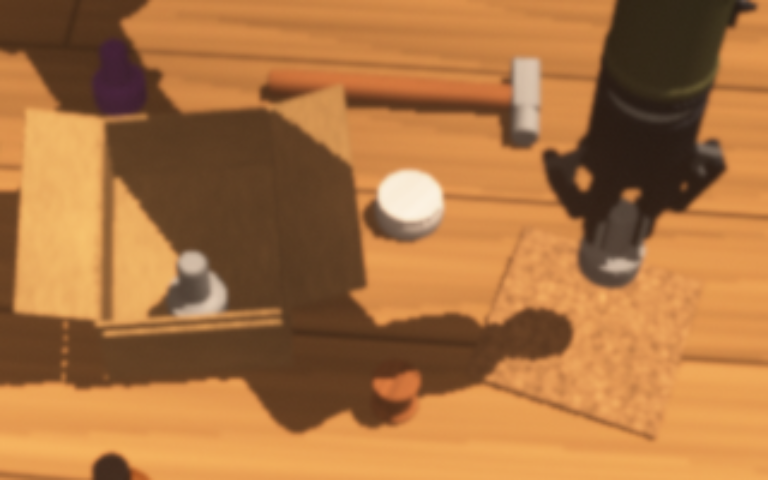

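View pics/d13.png

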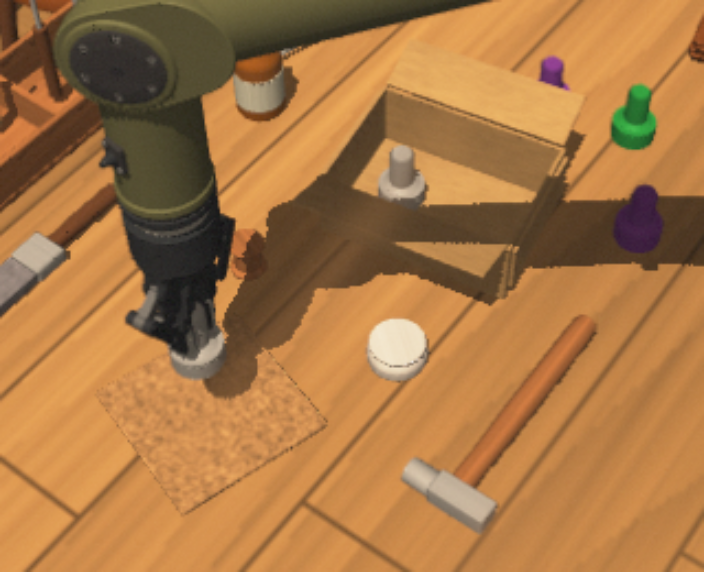

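View pics/w13.png

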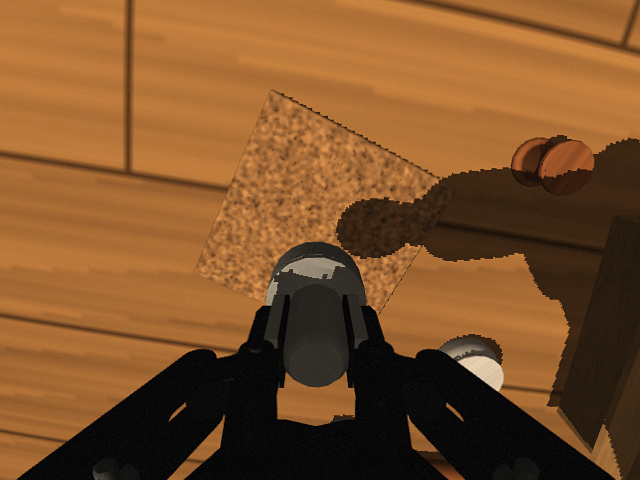

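```bash
python3 -c "
from station import *
print(sign_off()); s=state(); print(s['clock'],s['tool_pos'],s['opening'])"
```

```text
the job is handed in; nothing more can be done
None
the job is handed in; nothing more can be done
```

The job is done and handed in at about 25 s. The arm is holding the heavier weight, upright and still, above the middle of the cork mat.

- **Flaps:** both are folded back to the outside. Comparing their edges in the final scene picture with the carton model puts each at about 2.8 rad.
- **Weighing:** I lifted each weight in turn and stood it back before taking the other. The rear weight (nearer the robot) pulled about 4.2 N and the front one about 2.4–2.5 N. The joint torques agree that the rear one is heavier. The front one stays upright in the carton.
- **Final hold:** the tool is at [0.568, 0.169, 0.127] and the measured mat centre is about (0.568, 0.168). By calculation from the grip height, the weight's underside is about 9 cm above the mat. The opening is 25 mm and the grip command is 60 N. The arm's joints were essentially at rest just before hand-in.
- **Tin and spool:** nothing touched them, and in the final pictures they look where they started. The networks disagreed by up to 12 mm on the tin and 9 mm on the spool at the end. I put that down to arm shadow, because the tin's position in the scene picture had moved only about 2 pixels.
- **Not checked:** reading the state after hand-in was refused, so I could not check the last second.

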